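# Slot a rub tin into the tight row on the barbecue ledge

## Task

Put the loose tin away in the caddy, directly to the right (the robot's right, seen from its base) of the tall tin: first open a gap there by gently sliding the tins of the row apart until both sides come up against the end plates, then slide the loose tin down into the gap until it stands fully home on the tray floor. Slide the tins that are already there without lifting, tipping or ramming them, feel your way and force nothing, and leave everything else on the ledge alone. Let go at the end with all five tins standing upright in the tray.

Things in the scene. Friction and masses are not known exactly. Their poses are not given: they have to be found in the camera images.
- caddy: Tin caddy: wooden base 80 (x) by 250 (y) by 8 mm bolted to the ledge, origin at the centre of its underside; y runs along the row (+y roughly to the robot's left, yawed up to 20 deg). A rigid steel tray is clamped on it (treat as fixed), its middle up to 14 mm either way along y: this offset differs each time and is NOT in any pose, so the end plates must be found by feel or sight
- caddy_floor (a point): Point on the tray floor (12 mm above the ledge) over the caddy's origin. Inside, the tray is 154 mm long (y) between upright end plates 51 mm high (springy: give 1 mm per 5 N, at most 3), and 62 mm deep (x) between lips 10 mm high. Four tins stand close together, spare room at both ends; five 30 mm tins leave just 4 mm. Sliding takes 1 to 5 N for one to three; over 20 N is too hard
- tin_tall: the tall tin of the row: same 50 by 30 mm plan, but 98 mm high plus the 4 mm lid; never the rightmost of the row; origin: centre of its underside, z up, axes parallel to the caddy's
- tin_a: rectangular aluminium rub tin standing upright, 50 (own x) by 30 (own y) by 80 mm high, plus a round press lid on top 22 mm across and 4 mm high; mass 70 to 140 g; origin: centre of its underside, z up. In the row in the caddy; always the rightmost (least y) of the row at the start
- tin_b: rectangular aluminium rub tin standing upright, 50 (own x) by 30 (own y) by 80 mm high, plus a round press lid on top 22 mm across and 4 mm high; mass 70 to 140 g; origin: centre of its underside, z up. In the row in the caddy; place differs
- tin_c: rectangular aluminium rub tin standing upright, 50 (own x) by 30 (own y) by 80 mm high, plus a round press lid on top 22 mm across and 4 mm high; mass 70 to 140 g; origin: centre of its underside, z up. In the row in the caddy; place differs
- tin_loose: rectangular aluminium rub tin standing upright, 50 (own x) by 30 (own y) by 80 mm high, plus a round press lid on top 22 mm across and 4 mm high; mass 70 to 140 g; origin: centre of its underside, z up. The same kind as the short ones of the row, but standing alone on the ledge at the robot's right
- dish: white ceramic dish, round, 150 mm across, 45 mm high; a bystander, to be left alone; origin: centre of its underside
- lighter_case: black plastic lighter case lying flat, 55 x 110 x 24 mm; a bystander, to be left alone; origin: centre of its underside
- skewer_tin: long flat aluminium skewer tin, 60 x 280 x 35 mm; a bystander, to be left alone; origin: centre of its underside
- oil: amber oil bottle, 60 mm across, 190 mm high; a bystander, to be left alone; origin: centre of its underside
- salt_jar: glass salt jar with steel lid, 64 mm across, 80 mm high; a bystander, to be left alone; origin: centre of its underside
- board: round dark wooden board, 200 mm across, 14 mm thick; a bystander, to be left alone; origin: centre of its underside
- scraper: barbecue scraper, 260 mm long; a bystander, to be left alone; origin: at its underside, mid-shaft

How it is judged:
On the way, in this order (a step that is already met when the one before it is completed fails the run):
1. a gap wide enough for the tin (over 30 mm) stands open on the right of the tall tin ((y of tin_a in the frame of tin_tall above 0 m or y of tin_a in the frame of tin_tall below -0.0605 m) and (y of tin_b in the frame of tin_tall above 0 m or y of tin_b in the frame of tin_tall below -0.0605 m) and (y of tin_c in the frame of tin_tall above 0 m or y of tin_c in the frame of tin_tall below -0.0605 m)), for 0.2 s.
2. the loose tin stands home on the tray floor, next to the tall tin on its right (z of tin_loose in the frame of caddy below 0.0145 m and y of tin_loose in the frame of tin_tall between -0.036 and -0.028 m and x of tin_loose in the frame of caddy between -0.008 and 0.008 m), for 0.2 s.
At the end, for the whole second after the job is handed in: Loose tin on the tray floor (within 2.5 mm), directly right of the tall tin (centres 28 to 36 mm apart along the row, within 8 mm of the caddy midline); the four others also on the tray floor (2.5 mm); all five upright within 0.06 rad and at rest (under 10 mm/s) (all of step 2 and z of each of tin_a, tin_tall, tin_b, tin_c in the frame of caddy below 0.0145 m and angle between each of tin_a, tin_tall, tin_b, tin_c, tin_loose's own z axis and vertical below 0.06 rad and linear speed of each of tin_a, tin_tall, tin_b, tin_c, tin_loose below 0.01 m/s); the robot touches nothing.
It fails at once if a tin is pressed against the tray with more than 40 N (contact force between any of tin_a, tin_tall, tin_b, tin_c, tin_loose and caddy above 40 N).
It fails at once if the loose tin is forced against a tin of the row with more than 40 N (contact force between any of tin_a, tin_tall, tin_b, tin_c and tin_loose above 40 N).
It fails at once if a tin of the row is lifted more than 12 mm off the tray floor (z of any of tin_a, tin_tall, tin_b, tin_c in the frame of caddy above 0.024 m).
It fails at once if a tin of the row is tipped more than 0.35 rad (angle between any of tin_a, tin_tall, tin_b, tin_c's own z axis and vertical above 0.35 rad).
It fails at once if a bystander is moved more than 20 mm (distance of any of dish, lighter_case, skewer_tin, oil, salt_jar, board, scraper from where it was at the start of the episode above 0.02 m).
It also fails if it takes over 67 s, if anything falls off the work surface, if the arm or the gripper's body presses on something with over 40 N, if the wrist force passes 120 N, or if a joint passes its speed limit or range.

## Robot

A 7-joint arm with a two-finger parallel gripper is mounted at the origin on the work surface. World frame = base frame: x ahead of the robot, y to its left, z up, the work surface at z = 0. Lengths are in m, angles in rad, forces in N, time in s.
With the tool pointing down it reaches from about 0.4 to 0.875 m from the base axis. Payload 19.3 kg.
Tool frame: the origin (TCP) lies midway between the tips of the shut fingers; the grasp point (between the pads) lies 19 mm behind it; z points along the fingers, y is the line along which they close (so a half turn about z gives the same grasp; the last joint's range is limited). The gripper opens to 85 mm and grips with 20 to 120 N. Pads are 22 mm wide; open, the fingers measure 114 mm over their backs; the gripper's body (76 mm by 85 mm) begins 54 mm behind the grasp point. The pads swing forward as they close: fully open they stand 13 mm farther back than shut.
Start: joints at [1.054, 0.521, -0.036, 1.599, 0.021, 1.021, -0.113], TCP at [0.27, -0.564, 0.231] pointing down, gripper open.
Joint ranges: [-2.91, 2.91], [-0.3, 2.13], [-1.5, 1.42], [0.17, 2.43], [-1.26, 4.41], [0.16, 1.93], [-2.52, 2.52]. Speed limits (rad/s): [1.89, 1.89, 2.39, 2.39, 3.01, 3.01, 3.01].

## Interface

Orientations are given as a unit quaternion [w, x, y, z].
In Python, from cell import * gives the robot as it stands.
- The arm moves only by the shell command python3 -m creep 'ROWS' [FORCE]. ROWS is text: rows parted by semicolons, each of 7 numbers parted by spaces: the closure, from 0 (fully open) to 1 (shut), then the shift along the world's x, y, z in mm, then the turn, a rotation vector about the world's x, y, z in rad. In form: fingers tx ty tz rx ry rz; .... A call has 1 to 12 rows; each row is the pose to reach, as a shift and turn from the pose commanded when the call began; what a row does not reach only later rows make up. A row lasts 1/12 s, in which the tool goes at most 41.7 mm and 7.16 degrees, less where a joint would pass 70% of its speed; a pose out of reach is approached as far as the arm can. A call with a gripper value outside its range is refused whole. The fingers move at their own pace and stop on an object; FORCE is the grip in N (left out, the last holds). Time passes only in rows, so rows that repeat a pose let the fingers close. It gives the time, the measured TCP pose, the force, the opening and the grip force at its end, in the units of the state.
- get_obs(): the state, without advancing time (a new reading comes with each control period).
- get_image(name): name is "scene" or "top" or "wrist"; returns the picture (400x640x3 uint8, blue, green, red); there is no depth.
- camera_info(name): a dict with "fov_y" (degrees; the focal length in pixels is half the picture's height over the tangent of half this angle, whatever the lens; pixels are square), "cx", "cy" (the principal point, pixels), "extrinsics" (4x4, takes a point from world to camera coordinates). Camera axes: x right, y down, z forward; pixel columns grow to the right and rows downward; lengths in m; the calibration is good to about 2 mm. A picture is of the moment at which its call begins: read the wrist's pose just before it. camera_info takes no time and is no camera call; for the wrist camera it gives the pose at the moment of the call.
- job_done(): hands the job in; it is judged then, once.
Trained networks look in the newest picture that a camera, given by its name, has taken for a name from the list of things; names that differ only in an ending like _2 or _b are one class to them, and where a whole thing is asked for, a point or a joint stands for the part that bears it (a point fixed in the world has none). Each returns a list of dicts, best first, with "conf" (0 to 1); they miss things now and then, are a little off and sometimes report something else, mostly with a low value. They report only what shows in the picture. A call takes as long as a camera call.
- outline_of(camera, label): "region" (400x640 bool, what is visible of it) and "position" ([column, row] in pixels, amid what is visible of it).
The state is a dict: "time": time; "joint_pos": joint angles; "joint_velocities": joint speeds; "joint_efforts": joint torques, N m; "position": TCP position; "eef_rot": TCP orientation; "ft_force": force on the tool from outside, world axes, zero at the start; "ft_torque": the same for the moment, N m; "grip_width": finger opening in m; "finger_force": force on a finger pad.
Only numpy, scipy, OpenCV 4.12 (cv2) and the standard library are available. Lean on these libraries where they do the work, as an engineer would, in place of code of your own. Each camera call takes 0.05 s, during which the arm holds its last target. There are 200 camera calls.

## Working session

There is one attempt and no reset: what is moved stays moved. The work goes in short steps, Python scripts to look and compute and a shell command to move; the robot and the scene stay as the last step left them, time stands still between calls to the robot, and variables do not carry over. Pictures are saved under pics/ and viewed, at most 11 in all, crops included, and the job is handed in when it is done.

```bash
mkdir -p pics; cat > h.py <<'E'
from cell import *
import numpy as np, cv2
from scipy.spatial.transform import Rotation as R
def K(n):
    c=camera_info(n); f=200/np.tan(np.radians(c["fov_y"])/2); return f,c["cx"],c["cy"],np.array(c["extrinsics"])
def ray(n,uv,z):
    f,cx,cy,T=K(n); d=T[:3,:3].T@np.array([(uv[0]-cx)/f,(uv[1]-cy)/f,1]); o=-T[:3,:3].T@T[:3,3]
    return o+d*(z-o[2])/d[2]
def proj(n,p):
    f,cx,cy,T=K(n); q=T[:3,:3]@np.array(p)+T[:3,3]; return q[0]/q[2]*f+cx,q[1]/q[2]*f+cy
def st():
    o=get_obs(); print(round(o["time"],2),np.round(o["position"],4),np.round(o["ft_force"],1),round(o["grip_width"],4),o["finger_force"]); R0=R.from_quat(np.roll(o["eef_rot"],-1)).as_matrix(); print("y",R0[:,1].round(3),"z",R0[:,2].round(3))
E
python3 - <<'E'
from h import *
st()
for n in("top","scene"):
    im=get_image(n); cv2.imwrite(f"pics/{n}0.png",im)
    f,cx,cy,T=K(n); print(n,f,cx,cy,(-T[:3,:3].T@T[:3,3]).round(3))
    for l in("tin_tall","tin_a","tin_loose","caddy"):
        for r in outline_of(n,l):
            if r["conf"]>.3: 
                m=cv2.minAreaRect(np.argwhere(r["region"])[:,::-1].astype(np.float32))
                print(l,round(r["conf"],2),np.round(r["position"]),m)
E
```

```text
0.0 [ 0.2699 -0.5634  0.2307] [0.  0.1 0.2] 0.0852 0.0
y [ 0.432 -0.902 -0.001] z [-0.001  0.001 -1.   ]
top 436.2479603811081 325.250360389122 206.00051606856087 [ 0.424 -0.032  1.194]
tin_tall 0.79 [230. 218.] ((226.8429412841797, 219.35621643066406), (13.70291519165039, 21.219560623168945), 3.814074993133545)
tin_a 0.83 [265. 223.] ((265.5, 222.5), (21.0, 15.0), 90.0)
tin_a 0.8 [249. 220.] ((252.0, 221.5), (21.0, 12.0), 90.0)
caddy 0.61 [261. 236.] ((250.87660217285156, 224.06727600097656), (91.9556655883789, 29.797687530517578), 3.416588068008423)
scene 363.36963298160157 321.0616364803329 193.97693550630726 [1.104 0.03  0.866]
tin_tall 0.9 [412. 191.] ((412.2186279296875, 193.63436889648438), (13.374086380004883, 35.61013412475586), 13.13402271270752)
tin_a 0.84 [388. 190.] ((388.491455078125, 191.72372436523438), (12.361703872680664, 29.86587905883789), 8.530765533447266)
tin_a 0.77 [401. 193.] ((399.818603515625, 193.67054748535156), (13.053072929382324, 31.245792388916016), 11.768288612365723)
tin_a 0.59 [376. 188.] ((376.1199951171875, 190.16000366210938), (13.01076602935791, 30.829858779907227), 8.130102157592773)
tin_loose 0.71 [244. 185.] ((242.80001831054688, 185.89999389648438), (21.0190372467041, 27.72724151611328), 26.56505012512207)
caddy 0.76 [391. 208.] ((390.81707763671875, 200.14633178710938), (90.22257232666016, 31.252124786376953), 6.340191841125488)
```

```bash
python3 - <<'E'
import cv2,numpy as np
a=cv2.imread("pics/top0.png");b=cv2.imread("pics/scene0.png")
print(a.shape)
x=cv2.resize(a[60:340,150:550],(800,560));cv2.imwrite("pics/t1.png",x)
y=cv2.resize(a[190:260,190:310],(780,455),interpolation=cv2.INTER_CUBIC);cv2.imwrite("pics/t2.png",y)
E
```

```text
(400, 640, 3)
```

View pics/t1.png

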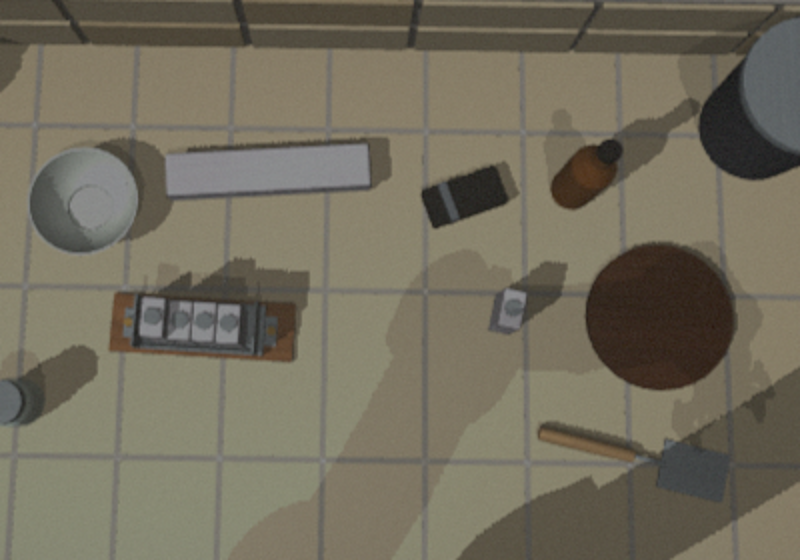

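View pics/scene0.png

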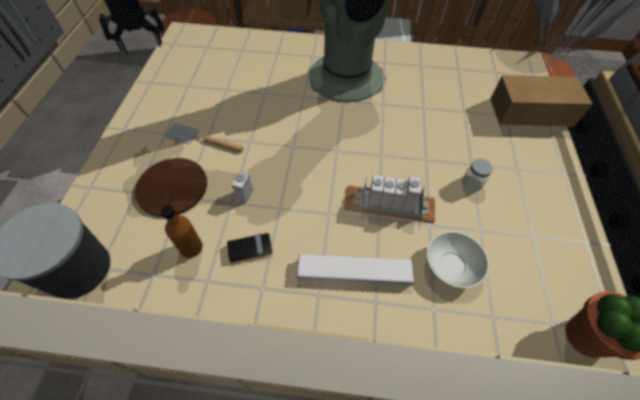

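The top view shows the caddy around (251,223) px, yawed about 3–4°. The tall tin is at its left end (226,218), with three short ones to its right (240–265,221). The loose tin is at (406,215), yawed.

```bash
python3 - <<'E'
from h import *
for n,uv,z in(("tall",(226,218),.114),("s1",(240,220),.096),("s2",(252.5,220.5),.096),("s3",(264.5,221.5),.096),("loose",(406.5,214.5),.084)):
    print(n,ray("top",uv,z).round(4))
for uv in((205.5,207),(297.5,212),(296.5,240),(205.5,236)): print(ray("top",uv,.008).round(4))
f,cx,cy,T=K("wrist"); o=-T[:3,:3].T@T[:3,3]; print(f,cx,cy,o.round(3),T[:3,:3].round(3)); print(ray("wrist",(320,200),.05))
E
```

```text
tall [0.5409 0.21   0.114 ]
s1 [0.5383 0.1785 0.096 ]
s2 [0.5374 0.1469 0.096 ]
s3 [0.5353 0.1166 0.096 ]
loose [ 0.5596 -0.2449  0.084 ]
[0.5818 0.2912 0.008 ]
[0.5716 0.0391 0.008 ]
[0.495  0.0401 0.008 ]
[0.5025 0.2871 0.008 ]
358.70059701925356 318.8282003492912 196.96479533843 [ 0.337 -0.531  0.374] [[ 0.431 -0.902 -0.001]
 [-0.863 -0.413  0.292]
 [-0.264 -0.125 -0.956]]
[ 0.24541249 -0.57535285  0.05      ]
```

```bash
python3 -m creep '0 25 28 5 0 0 0.1; 0 51 57 10 0 0 0.2; 0 76 85 20 0 0 0.3; 0 102 114 20 0 0 0.4; 0 127 142 20 0 0 0.5; 0 153 171 20 0 0 0.6; 0 178 199 20 0 0 0.7; 0 204 228 20 0 0 0.8; 0 229 256 20 0 0 0.9; 0 255 285 20 0 0 1; 0 280 313 20 0 0 1.09; 0 280 313 20 0 0 1.09' 20
python3 - <<'E'
from h import *
st()
im=get_image("wrist");cv2.imwrite("pics/w1.png",im)
for r in outline_of("wrist","tin_loose"):
    if r["conf"]>.3: print(r["conf"],r["position"],cv2.minAreaRect(np.argwhere(r["region"])[:,::-1].astype(np.float32)))
E
```

```text
time: 1.5
position: [0.5545, -0.2435, 0.2514]
eef_rot: [-0.0, 0.714, 0.7, 0.002]
ft_force: [0.7, 1.4, -0.2]
grip_width: 0.0853
finger_force: 0.0
1.5 [ 0.5545 -0.2435  0.2514] [ 0.7  1.4 -0.2] 0.0853 0.0
y [ 1.    -0.02   0.002] z [ 0.002  0.003 -1.   ]
0.79 [321.5, 168.9] ((324.3600158691406, 167.52000427246094), (55.27560806274414, 44.00581741333008), 10.30484676361084)
```

View pics/w1.png

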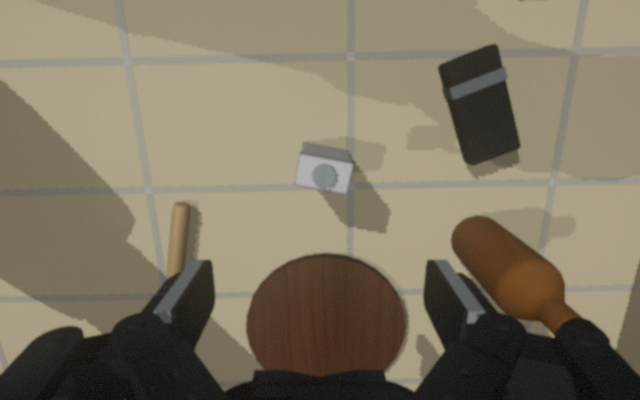

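The wrist view shows the loose tin's lid at (325,176), with its top corners near (302,153), (353,163), (346,193) and (294,186).

```bash
python3 - <<'E'
from h import *
print(ray("wrist",(325,176),.084).round(4))
im=cv2.imread("pics/w1.png"); c=im[135:205,280:370]
g=cv2.cvtColor(c,cv2.COLOR_BGR2GRAY)
m=(g>cv2.threshold(g,0,255,cv2.THRESH_OTSU)[0]).astype(np.uint8)
cv2.imwrite("pics/w1c.png",cv2.resize(c,None,fx=7,fy=7,interpolation=cv2.INTER_CUBIC))
for uv in((302,153),(353,163),(346,193),(294,186)): print(ray("wrist",uv,.08).round(4))
E
```

```text
[ 0.5559 -0.2489  0.084 ]
[ 0.5362 -0.2285  0.08  ]
[ 0.5811 -0.2389  0.08  ]
[ 0.5746 -0.2664  0.08  ]
[ 0.5276 -0.2583  0.08  ]
```

View pics/w1c.png

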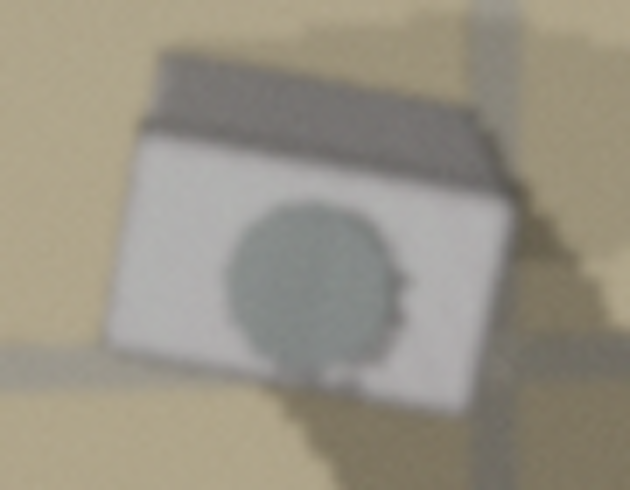

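```bash
python3 -m creep '0 0 38 0 0 0 0; 0 0 76 0 0 0 0; 0 0 114 0 0 0 -0.01; 0 0 152 0 0 0 -0.015; 0 0 190 0 0 0 -0.015; 0 0 228 0 0 0 -0.015; 0 0 266 0 0 0 -0.015; 0 -5 300 0 0 0 -0.015; 0 -10 340 0 0 0 -0.015; 0 -15 380 0 0 0 -0.015;0 -15 410 0 0 0 -0.015;0 -15 410 0 0 0 -0.015'
python3 - <<'E'
from h import *
st()
im=get_image("wrist");cv2.imwrite("pics/w2.png",im); 
for l in("tin_tall","tin_a","caddy"):
  for r in outline_of("wrist",l):
    if r["conf"]>.3: print(l,r["conf"],r["position"],cv2.minAreaRect(np.argwhere(r["region"])[:,::-1].astype(np.float32)))
f,cx,cy,T=K("wrist"); np.save("w2T.npy",T)
E
```

```text
time: 2.6
position: [0.5341, 0.1649, 0.2516]
eef_rot: [-0.001, 0.723, 0.691, 0.001]
ft_force: [0.6, 0.5, 0.9]
grip_width: 0.0855
finger_force: 0.0
2.6 [0.5341 0.1649 0.2516] [0.6 0.5 0.9] 0.0855 0.0
y [ 0.999 -0.044  0.   ] z [ 0.     0.002 -1.   ]
tin_tall 0.61 [319.9, 121.6] ((321.5, 120.5), (41.0, 63.0), 90.0)
tin_a 0.97 [319.3, 191.5] ((321.0, 190.5), (33.0, 56.0), 90.0)
tin_a 0.78 [317.9, 224.9] ((319.88006591796875, 223.63577270507812), (56.327674865722656, 32.37565231323242), 1.2188751697540283)
tin_a 0.56 [319.4, 157.1] ((320.5, 158.0), (32.0, 59.0), 90.0)
caddy 0.79 [318.1, 85.8] ((320.0, 146.5), (227.0, 80.0), 90.0)
```

View pics/w2.png

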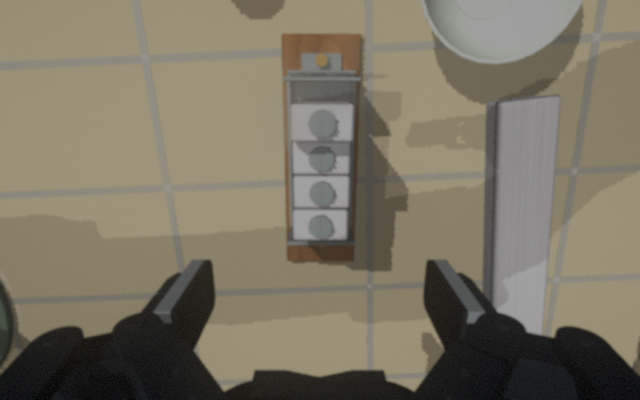

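The caddy lies almost upright in the wrist view. The lids are tall (323,123) and short (321,159), (322,193), (320,226). The end plates show near rows 75 and 242.

```bash
python3 - <<'E'
from h import *
c=[(300.3,152.9),(353.6,162.6),(346.4,193.9),(295,184)]
# loose corners from view 1: rebuild with same offset: camera moved by pure shift/rot; use stored estimate
for n,uv,z in(("tall",(323,123),.114),("s1",(321,159),.096),("s2",(322,193),.096),("s3",(320,226),.096)): print(n,ray("wrist",uv,z).round(4))
for uv in((322,75),(320,242)): print("plate",ray("wrist",uv,.063).round(4))
p=[ray("wrist",uv,.008) for uv in((282,35),(362,35),(354,260),(288,260))]
print(np.round(p,4),np.mean(p,0)); 
d1=p[0]-p[3];d2=p[1]-p[2];print(np.degrees([np.arctan2(-d[0],d[1]) for d in(d1,d2)]))
E
```

```text
tall [0.5407 0.2065 0.114 ]
s1 [0.5377 0.1752 0.096 ]
s2 [0.537  0.1454 0.096 ]
s3 [0.5337 0.1149 0.096 ]
plate [0.5422 0.2429 0.063 ]
plate [0.5322 0.0847 0.063 ]
[[0.5051 0.2841 0.008 ]
 [0.584  0.2799 0.008 ]
 [0.5702 0.0347 0.008 ]
 [0.4919 0.0388 0.008 ]] [0.53783262 0.15939661 0.008     ]
[-3.07221007 -3.21896067]
```

```bash
python3 -m creep '0 3 10 -35 0 0 -0.01; 0 3 10 -75 0 0 -0.01; 0 3 10 -112 0 0 -0.01; 0 3 10 -145 0 0 -0.01; 0 3 10 -172 0 0 -0.01; 0 3 10 -190 0 0 -0.01; 0 3 10 -200 0 0 -0.01; 0 3 10 -200 0 0 -0.01' 20
python3 -m creep '0.3 0 0 0 0 0 0; 0.5 0 0 0 0 0 0; 0.7 0 0 0 0 0 0; 0.7 0 0 0 0 0 0; 0.7 0 0 0 0 0 0;0.7 0 0 0 0 0 0;0.7 0 0 0 0 0 0' 20; python3 -c "
from h import *
st()"
```

```text
time: 3.47
position: [0.5375, 0.1677, 0.0496]
eef_rot: [-0.0, 0.728, 0.685, -0.001]
ft_force: [0.3, -0.9, -0.1]
grip_width: 0.085
finger_force: 0.0
time: 4.05
position: [0.5387, 0.1693, 0.0527]
eef_rot: [0.001, 0.728, 0.686, 0.001]
ft_force: [-1.7, -1.0, 7.5]
grip_width: 0.0496
finger_force: 21.1
4.05 [0.5387 0.1693 0.0527] [-1.7 -1.   7.5] 0.0496 21.107143610715866
y [ 0.998 -0.059  0.002] z [ 0.002  0.    -1.   ]
```

```bash
python3 -m creep '0.7 0 -2 0 0 0 0; 0.7 0 -3 0 0 0 0; 0.7 0 -4 0 0 0 0; 0.7 0 -5 0 0 0 0; 0.7 0 -6 0 0 0 0; 0.7 0 -8 0 0 0 0;0.7 0 -8 0 0 0 0' 20
python3 -m creep '0.7 0 -1 0 0 0 0; 0.7 0 -2 0 0 0 0; 0.7 0 -3 0 0 0 0; 0.7 0 -3 0 0 0 0'
```

```text
time: 4.63
position: [0.539, 0.1623, 0.0527]
eef_rot: [0.0, 0.728, 0.686, 0.002]
ft_force: [0.2, 4.7, 5.3]
grip_width: 0.05
finger_force: 20.5
time: 4.97
position: [0.539, 0.1595, 0.0527]
eef_rot: [0.0, 0.728, 0.686, 0.002]
ft_force: [0.2, 4.7, 7.1]
grip_width: 0.0499
finger_force: 20.4
```

Sliding steadily at about 5 N. Continuing in small steps.

```bash
python3 -m creep '0.7 0 -1 0 0 0 0; 0.7 0 -2 0 0 0 0; 0.7 0 -2 0 0 0 0'; python3 -m creep '0.7 0 -1 0 0 0 0; 0.7 0 -2 0 0 0 0; 0.7 0 -2 0 0 0 0'; python3 -m creep '0.7 0 -1 0 0 0 0; 0.7 0 -1.5 0 0 0 0; 0.7 0 -1.5 0 0 0 0' 
```

```text
time: 5.22
position: [0.539, 0.1575, 0.0527]
eef_rot: [0.0, 0.728, 0.686, 0.002]
ft_force: [0.8, 4.8, 5.2]
grip_width: 0.0497
finger_force: 20.3
time: 5.47
position: [0.539, 0.1555, 0.0527]
eef_rot: [0.0, 0.728, 0.686, 0.002]
ft_force: [0.3, 4.2, 5.6]
grip_width: 0.0501
finger_force: 20.3
time: 5.72
position: [0.539, 0.1542, 0.0527]
eef_rot: [0.0, 0.727, 0.686, 0.002]
ft_force: [-1.0, 5.8, 5.9]
grip_width: 0.0497
finger_force: 20.3
```

```bash
for i in 1; do python3 -m creep '0.7 0 -0.5 0 0 0 0; 0.7 0 -1 0 0 0 0; 0.7 0 -1 0 0 0 0'; done; python3 -m creep '0.7 0 -0.5 0 0 0 0; 0.7 0 -1 0 0 0 0; 0.7 0 -1 0 0 0 0'
```

```text
time: 5.97
position: [0.5389, 0.1537, 0.0527]
eef_rot: [-0.0, 0.727, 0.686, 0.002]
ft_force: [-0.9, 8.0, 4.9]
grip_width: 0.0497
finger_force: 20.3
time: 6.22
position: [0.5387, 0.153, 0.0527]
eef_rot: [-0.0, 0.727, 0.686, 0.002]
ft_force: [-1.5, 10.1, 6.8]
grip_width: 0.0497
finger_force: 20.2
```

```bash
python3 -m creep '0.4 0 0.5 0 0 0 0; 0.2 0 0.5 0 0 0 0; 0 0 0 0 0 0 0; 0 0 0 0 0 0 0; 0 0 0 10 0 0 0; 0 1 15 10 0 0 0; 0 2 30 10 0 0 0; 0 3 43 10 0 0 0; 0 3 53 10 0 0 0; 0 3 57 10 0 0 0;0 3 57 10 0 0 0'
python3 - <<'E'
from h import *
st()
im=get_image("wrist");cv2.imwrite("pics/w3.png",im)
E
```

```text
time: 7.13
position: [0.5408, 0.2088, 0.0614]
eef_rot: [-0.0, 0.727, 0.686, 0.0]
ft_force: [-0.1, -0.1, 0.1]
grip_width: 0.0854
finger_force: 0.0
7.13 [0.5408 0.2088 0.0614] [-0.1 -0.1  0.1] 0.0854 0.0
y [ 0.998 -0.058 -0.   ] z [-0.  0. -1.]
```

View pics/w3.png

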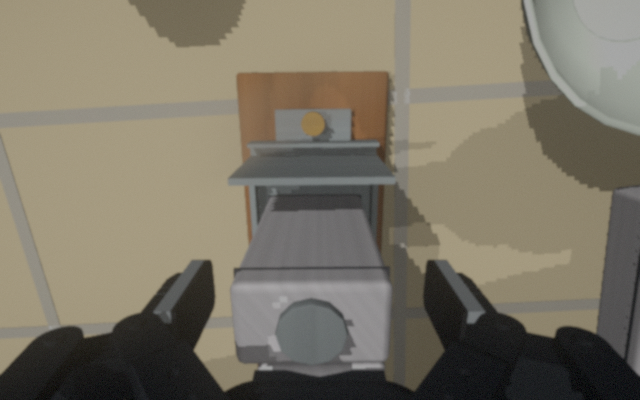

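The tall tin is between the fingers (lid at 311,332). The left plate is at row 182, with free room in front of it.

```bash
python3 - <<'E'
from h import *
print(ray("wrist",(311,332),.114),ray("wrist",(312,182),.063),ray("wrist",(312,268),.11))
E
python3 -m creep '0.3 0 0 -4 0 0 0; 0.5 0 0 -4 0 0 0; 0.7 0 0 -4 0 0 0; 0.7 0 0 -4 0 0 0; 0.7 0 0 -4 0 0 0;0.7 0 0 -4 0 0 0;0.7 0 0 -4 0 0 0' 20
python3 -m creep '0.7 0 2 0 0 0 0; 0.7 0 4 0 0 0 0; 0.7 0 6 0 0 0 0;  0.7 0.5 8 0 0 0 0;0.7 0.5 8 0 0 0 0'
```

```text
[0.53860612 0.2141191  0.114     ] [0.54005665 0.24659978 0.063     ] [0.54005692 0.2329678  0.11      ]
time: 7.77
position: [0.541, 0.2077, 0.0573]
eef_rot: [0.0, 0.728, 0.686, -0.0]
ft_force: [-0.0, -0.0, -1.0]
grip_width: 0.0498
finger_force: 14.1
time: 8.18
position: [0.5415, 0.2166, 0.0573]
eef_rot: [-0.0, 0.727, 0.686, 0.0]
ft_force: [0.3, 0.3, -1.4]
grip_width: 0.0501
finger_force: 14.1
```

```bash
python3 -m creep '0.7 0 1 0 0 0 0; 0.7 0 2 0 0 0 0; 0.7 0 2 0 0 0 0'; python3 -m creep '0.7 0 1 0 0 0 0; 0.7 0 2 0 0 0 0; 0.7 0 2 0 0 0 0'; python3 -m creep '0.7 0 1 0 0 0 0; 0.7 0 1 0 0 0 0; 0.7 0 1 0 0 0 0'
```

```text
time: 8.43
position: [0.5415, 0.218, 0.0573]
eef_rot: [-0.0, 0.728, 0.686, 0.0]
ft_force: [-0.6, 0.1, -2.1]
grip_width: 0.0499
finger_force: 14.1
time: 8.68
position: [0.5415, 0.2201, 0.0573]
eef_rot: [-0.0, 0.728, 0.686, 0.0]
ft_force: [0.5, -0.5, -1.6]
grip_width: 0.0498
finger_force: 14.1
time: 8.93
position: [0.5415, 0.2209, 0.0573]
eef_rot: [-0.0, 0.728, 0.686, -0.0]
ft_force: [0.1, 0.1, -0.5]
grip_width: 0.0496
finger_force: 14.1
```

```bash
m='0.7 0 1 0 0 0 0; 0.7 0 2 0 0 0 0; 0.7 0 2 0 0 0 0'; python3 -m creep '0.7 0 1 0 0 0 0; 0.7 0 2 0 0 0 0; 0.7 0 2 0 0 0 0'|sed -n '2p;4p'; python3 -m creep '0.7 0 1 0 0 0 0; 0.7 0 1.5 0 0 0 0; 0.7 0 1.5 0 0 0 0'|sed -n '2p;4p'; python3 -m creep '0.7 0 1 0 0 0 0; 0.7 0 1 0 0 0 0; 0.7 0 1 0 0 0 0'|sed -n '2p;4p'
```

```text
position: [0.5415, 0.2232, 0.0573]
ft_force: [-0.1, 0.2, -0.3]
position: [0.5415, 0.2245, 0.0573]
ft_force: [0.7, -0.3, -1.1]
position: [0.5415, 0.2252, 0.0573]
ft_force: [0.3, -1.1, -0.8]
```

```bash
python3 -m creep '0.7 0 0.5 0 0 0 0; 0.7 0 1 0 0 0 0; 0.7 0 1 0 0 0 0'|sed -n '2p;4p'; python3 -m creep '0.7 0 0.5 0 0 0 0; 0.7 0 1 0 0 0 0; 0.7 0 1 0 0 0 0'|sed -n '2p;4p'; python3 - <<'E'
from h import *
im=get_image("wrist");cv2.imwrite("pics/w4.png",im)
E
```

```text
position: [0.5415, 0.2259, 0.0573]
ft_force: [0.2, -4.7, 1.2]
position: [0.5416, 0.2265, 0.0573]
ft_force: [0.4, -7.6, 2.7]
```

View pics/w4.png

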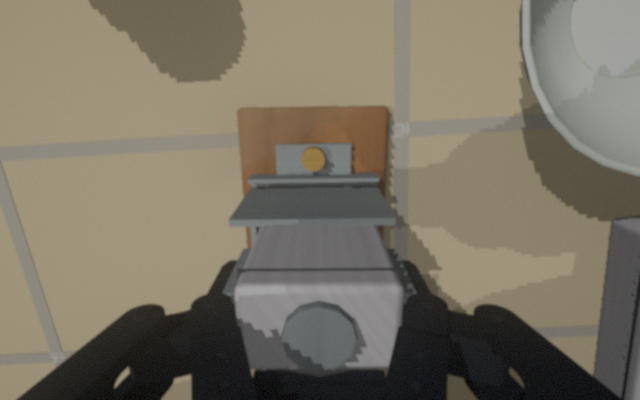

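The tall tin is up against the left plate (7.6 N). Releasing and looking at the gap.

```bash
python3 -m creep '0.4 0 -0.5 0 0 0 0; 0.2 0 -0.5 0 0 0 0; 0 0 0 0 0 0 0; 0 0 0 0 0 0 0; 0 0 0 40 0 0 0; 0 0 0 80 0 0 0; 0 0 -10 120 0 0 0; 0 0 -25 150 0 0 0; 0 0 -45 175 0 0 0; 0 0 -60 190 0 0 0;0 0 -60 190 0 0 0;0 0 -60 190 0 0 0'
python3 - <<'E'
from h import *
st()
im=get_image("wrist"); cv2.imwrite("pics/w5.png",cv2.resize(im[60:260,220:420],(600,600),interpolation=cv2.INTER_CUBIC))
np.save("w5.npy",K("wrist")[3])
E
```

```text
time: 11.23
position: [0.5419, 0.167, 0.248]
eef_rot: [0.0, 0.728, 0.685, 0.001]
ft_force: [-0.9, 1.3, -0.5]
grip_width: 0.0856
finger_force: 0.0
11.23 [0.5419 0.167  0.248 ] [-0.9  1.3 -0.5] 0.0856 0.0
y [ 0.998 -0.06   0.002] z [ 0.002  0.    -1.   ]
```

View pics/w5.png

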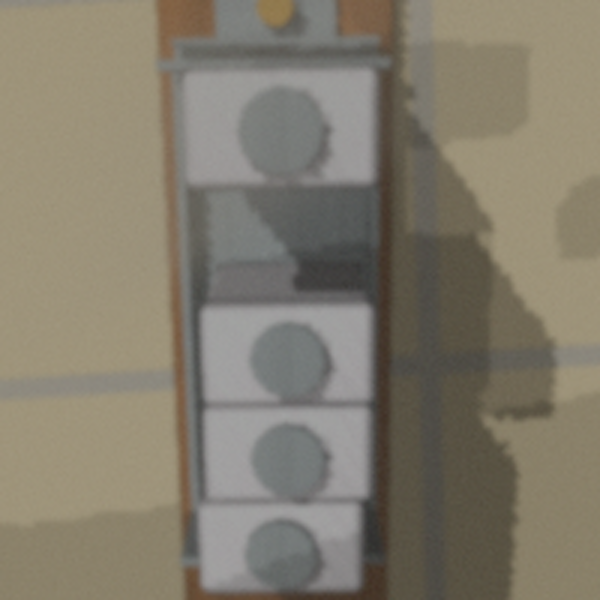

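A clear gap has opened between the tall tin (bottom edge at row ~185 of the crop) and the first short tin (top edge at row ~304).

```bash
python3 - <<'E'
from h import *
r=lambda u,v,z: ray("wrist",(220+u/3,60+v/3),z).round(4)
t=r(282,127,.11);s=r(288,354,.092)
print(t,s,r(282,185,.11),r(288,304,.092), r(282,131,.114), r(289,361,.096))
print("left/right edges tall", r(187,127,.11),r(376,127,.11),"s1",r(202,354,.092),r(373,354,.092))
print("base", r(190,580,.008), r(387,580,.008), r(160,20,.008), r(398,20,.008))
E
```

```text
[0.5412 0.2325 0.11  ] [0.5387 0.1694 0.092 ] [0.5403 0.2182 0.11  ] [0.5396 0.1838 0.092 ] [0.5412 0.2317 0.114 ] [0.5389 0.1683 0.096 ]
left/right edges tall [0.5174 0.2339 0.11  ] [0.5648 0.2311 0.11  ] s1 [0.5142 0.1708 0.092 ] [0.5628 0.1679 0.092 ]
base [0.4929 0.0607 0.008 ] [0.5695 0.0561 0.008 ] [0.5012 0.2657 0.008 ] [0.5805 0.2609 0.008 ]
```

```bash
python3 - <<'E'
from h import *
T=np.load("w5.npy"); o=lambda T:-T[:3,:3].T@T[:3,3]
print(o(T).round(4),o(K("wrist")[3]).round(4)); st()
E
python3 -m creep '0 0 -25 0 0 0 -0.02; 0 0 -60 0 0 0 -0.04; 0 2 -98 0 0 0 -0.06; 0 4 -136 0 0 0 -0.08; 0 6 -174 0 0 0 -0.1; 0 8 -212 0 0 0 -0.12; 0 10 -250 0 0 0 -0.14; 0 12 -288 0 0 0 -0.14; 0 14 -326 0 0 0 -0.14; 0 14 -360 0 0 0 -0.14;0 14 -385 0 0 0 -0.14;0 14 -400 0 0 0 -0.14' >/dev/null
python3 -m creep '0 0 0 0 0 0 0;0 0 0 0 0 0 0;0 0 0 0 0 0 0'
python3 - <<'E'
from h import *
im=get_image("wrist"); o=np.round(get_obs()["position"],4); print(o)
f,cx,cy,T=K("wrist")
c=im[100:260,240:400]; cv2.imwrite("pics/w6.png",cv2.resize(c,(600,600),interpolation=cv2.INTER_CUBIC))
for r in outline_of("wrist","tin_loose"): print(r["conf"],r["position"])
E
```

```text
[0.5456 0.2427 0.3896] [0.5456 0.2427 0.3896]
11.28 [0.5414 0.1677 0.2471] [-1.  -0.3 -1. ] 0.0854 0.0
y [ 0.998 -0.059  0.   ] z [ 0.  0. -1.]
time: 12.53
position: [0.5558, -0.2309, 0.2464]
eef_rot: [-0.001, 0.773, 0.634, -0.0]
ft_force: [0.1, 1.1, 0.8]
grip_width: 0.0855
finger_force: 0.0
[ 0.5558 -0.2309  0.2467]
0.91 [322.4, 178.9]
```

View pics/w6.png

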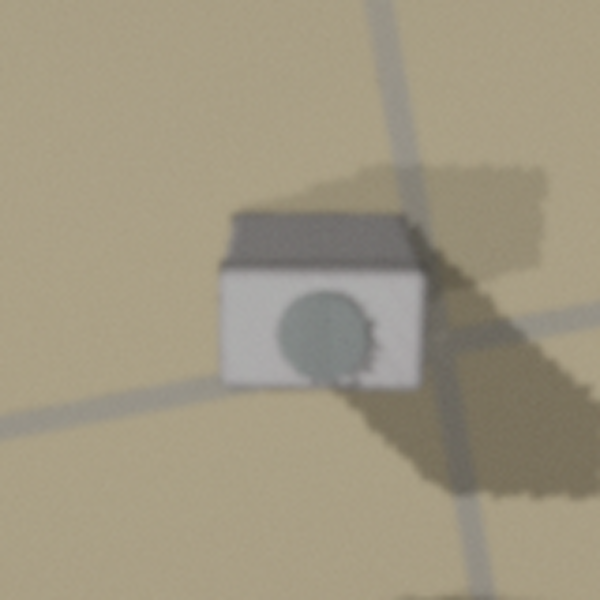

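The loose tin is now square to the tool. Its top runs from (222,268) to (420,388) in the crop.

```bash
python3 - <<'E'
from h import *
q=[ray("wrist",(240+u/3.75,100+v/3.75),.08) for u,v in((222,268),(426,268),(420,388),(225,386))]
print(np.round(q,4),np.mean(q,0).round(4), ray("wrist",(240+325/3.75,100+336/3.75),.084).round(4))
for a,b in((0,1),(3,2)): d=q[b]-q[a]; print(np.degrees(np.arctan2(d[1],d[0])))
st()
E
```

```text
[[ 0.5391 -0.2231  0.08  ]
 [ 0.5862 -0.2325  0.08  ]
 [ 0.5798 -0.2615  0.08  ]
 [ 0.5336 -0.2517  0.08  ]] [ 0.5597 -0.2422  0.08  ] [ 0.5599 -0.243   0.084 ]
-11.33588696163514
-11.947086510899867
12.63 [ 0.5558 -0.231   0.2469] [ 0.1  0.9 -0.3] 0.0859 0.0
y [ 0.981 -0.196 -0.001] z [-0.     0.001 -1.   ]
```

```bash
python3 -m creep '0 4 -11 -30 0 0 0; 0 4 -11 -70 0 0 0; 0 4 -11 -110 0 0 0; 0 4 -11 -145 0 0 0; 0 4 -11 -175 0 0 0; 0 4 -11 -195 0 0 0; 0 4 -11.5 -205 0 0 0; 0 4 -11.5 -205 0 0 0' 40
python3 -m creep '0.3 0 0 0 0 0 0; 0.5 0 0 0 0 0 0; 0.7 0 0 0 0 0 0; 0.7 0 0 0 0 0 0; 0.7 0 0 0 0 0 0;0.7 0 0 0 0 0 0;0.7 0 0 0 0 0 0' 40
python3 -m creep '0.7 0 0 10 0 0 0; 0.7 0 0 40 0 0 0.03; 0.7 0 0 75 0 0 0.06; 0.7 0 0 110 0 0 0.1;0.7 0 0 120 0 0 0.14; 0.7 0 0 120 0 0 0.14; 0.7 0 0 120 0 0 0.14;0.7 0 0 120 0 0 0.14'
```

```text
time: 13.3
position: [0.5588, -0.243, 0.0405]
eef_rot: [-0.001, 0.773, 0.634, -0.001]
ft_force: [-0.4, -0.1, 0.5]
grip_width: 0.0855
finger_force: 0.0
time: 13.88
position: [0.5603, -0.2444, 0.0439]
eef_rot: [0.001, 0.774, 0.633, 0.001]
ft_force: [-1.9, 1.4, 7.4]
grip_width: 0.0494
finger_force: 40.7
time: 14.55
position: [0.5591, -0.2441, 0.162]
eef_rot: [-0.0, 0.728, 0.686, -0.0]
ft_force: [0.2, -0.5, -1.5]
grip_width: 0.0494
finger_force: 42.0
```

```bash
python3 -m creep '0.7 0 25 10 0 0 0; 0.7 -2 60 15 0 0 0; 0.7 -4 98 15 0 0 0; 0.7 -6 136 15 0 0 0; 0.7 -8 174 15 0 0 0; 0.7 -10 212 15 0 0 0; 0.7 -12 250 15 0 0 0; 0.7 -14 288 15 0 0 0; 0.7 -16 326 15 0 0 0; 0.7 -18 364 15 0 0 0; 0.7 -20 395 15 0 0 0;0.7 -20 415 15 0 0 0' >/dev/null
python3 -m creep '0.7 0 10 0 0 0 0; 0.7 0 15 0 0 0 0; 0.7 0 16 0 0 0 0; 0.7 0 16 0 0 0 0; 0.7 0 16 -15 0 0 0; 0.7 0 16 -30 0 0 0;0.7 0 16 -33 0 0 0;0.7 0 16 -33 0 0 0;0.7 0 16 -33 0 0 0'
python3 - <<'E'
from h import *
im=get_image("wrist"); cv2.imwrite("pics/w7.png",im)
E
```

```text
time: 16.3
position: [0.5398, 0.1861, 0.1447]
eef_rot: [0.0, 0.728, 0.686, -0.0]
ft_force: [0.5, -0.0, 0.2]
grip_width: 0.0496
finger_force: 41.9
```

View pics/w7.png

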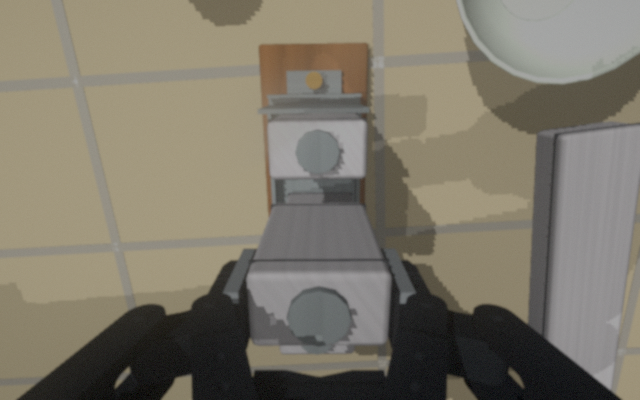

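The loose tin is held level in front of the tall tin, with the gap visible between rows 178 and 205. I'll feel for the tall tin's side now.

```bash
python3 -m creep '0.7 0 3 0 0 0 0; 0.7 0 6 0 0 0 0; 0.7 0 9 0 0 0 0; 0.7 0 10 0 0 0 0;0.7 0 10 0 0 0 0'|sed -n '2p;4p';python3 -m creep '0.7 0 1 0 0 0 0; 0.7 0 2 0 0 0 0; 0.7 0 2 0 0 0 0'|sed -n '2p;4p'; python3 -m creep '0.7 0 1 0 0 0 0; 0.7 0 1.5 0 0 0 0; 0.7 0 1.5 0 0 0 0'|sed -n '2p;4p'; python3 -m creep '0.7 0 0.5 0 0 0 0; 0.7 0 1 0 0 0 0; 0.7 0 1 0 0 0 0'|sed -n '2p;4p'
```

```text
position: [0.5395, 0.1974, 0.1444]
ft_force: [0.1, 0.5, -2.0]
position: [0.5395, 0.199, 0.1443]
ft_force: [-0.0, 0.5, -0.1]
position: [0.5395, 0.2005, 0.1443]
ft_force: [-0.4, -0.1, -1.8]
position: [0.5395, 0.2013, 0.1443]
ft_force: [0.6, -1.6, -0.1]
```

```bash
python3 -m creep '0.7 0 0.5 0 0 0 0; 0.7 0 0.5 0 0 0 0; 0.7 0 0.5 0 0 0 0'|sed -n '2p;4p'
```

```text
position: [0.5395, 0.2017, 0.1443]
ft_force: [0.3, -1.9, -0.1]
```

```bash
python3 -m creep '0.7 0 -1 0 0 0 0; 0.7 0 -2 0 0 0 0; 0.7 0 -2 0 0 0 0;0.7 0 -2 -3 0 0 0;0.7 0 -2 -6 0 0 0; 0.7 0 -2 -6 0 0 0'|sed -n '2p;4p';python3 -m creep '0.7 0 0 -2 0 0 0;0.7 0 0 -4 0 0 0;0.7 0 0 -4 0 0 0'|sed -n '2p;4p';python3 -m creep '0.7 0 0 -2 0 0 0;0.7 0 0 -4 0 0 0;0.7 0 0 -4 0 0 0'|sed -n '2p;4p'
```

```text
position: [0.5392, 0.1998, 0.1376]
ft_force: [0.3, -0.8, -0.2]
position: [0.5394, 0.1998, 0.1339]
ft_force: [0.2, -0.9, -1.6]
position: [0.5394, 0.1998, 0.1299]
ft_force: [0.8, -0.5, -0.2]
```

It's in the gap with no contact force. Descending.

```bash
python3 -m creep '0.7 0 0 -4 0 0 0;0.7 0 0 -8 0 0 0;0.7 0 0 -12 0 0 0;0.7 0 0 -16 0 0 0;0.7 0 0 -20 0 0 0;0.7 0 0 -20 0 0 0'|sed -n '2p;4p';python3 -m creep '0.7 0 0 -4 0 0 0;0.7 0 0 -8 0 0 0;0.7 0 0 -12 0 0 0;0.7 0 0 -16 0 0 0;0.7 0 0 -20 0 0 0;0.7 0 0 -20 0 0 0'|sed -n '2p;4p'
```

```text
position: [0.5391, 0.1997, 0.1093]
ft_force: [-0.3, 0.5, -1.2]
position: [0.5391, 0.1998, 0.0894]
ft_force: [-0.6, -0.1, -1.1]
```

```bash
python3 -m creep '0.7 0 0 -4 0 0 0;0.7 0 0 -8 0 0 0;0.7 0 0 -12 0 0 0;0.7 0 0 -16 0 0 0;0.7 0 0 -20 0 0 0;0.7 0 0 -24 0 0 0;0.7 0 0 -26 0 0 0;0.7 0 0 -26 0 0 0'|sed -n '2p;4p'
```

```text
position: [0.5393, 0.1998, 0.0637]
ft_force: [-0.4, 0.7, -0.4]
```

Expecting the floor near TCP z ≈ 0.055, so I'm going slowly now.

```bash
python3 -m creep '0.7 0 0 -2 0 0 0;0.7 0 0 -4 0 0 0;0.7 0 0 -5 0 0 0;0.7 0 0 -5 0 0 0'|sed -n '2p;4p';python3 -m creep '0.7 0 0 -1 0 0 0;0.7 0 0 -2 0 0 0;0.7 0 0 -2 0 0 0'|sed -n '2p;4p';python3 -m creep '0.7 0 0 -0.5 0 0 0;0.7 0 0 -1 0 0 0;0.7 0 0 -1 0 0 0'|sed -n '2p;4p'
```

```text
position: [0.5394, 0.1999, 0.0591]
ft_force: [-0.3, 0.4, -0.9]
position: [0.5395, 0.1999, 0.0572]
ft_force: [-0.3, 1.0, -0.6]
position: [0.5395, 0.1999, 0.0562]
ft_force: [0.4, 0.1, 0.1]
```

```bash
python3 -m creep '0.7 0 0 -0.5 0 0 0;0.7 0 0 -1 0 0 0;0.7 0 0 -1 0 0 0'|sed -n '2p;4p';python3 -m creep '0.7 0 0 -0.5 0 0 0;0.7 0 0 -0.5 0 0 0;0.7 0 0 -0.5 0 0 0'|sed -n '2p;4p'
```

```text
position: [0.5395, 0.1999, 0.0559]
ft_force: [-4.0, -0.8, 13.6]
position: [0.5395, 0.2, 0.0559]
ft_force: [-7.8, -2.4, 22.9]
```

It's on the floor at 0.0559, as predicted. Easing the pressure, letting go and rising.

```bash
python3 -m creep '0.7 0 0 1 0 0 0;0.7 0 0 1 0 0 0;0.5 0 0 1 0 0 0;0.2 0 0 1 0 0 0;0 0 0 1 0 0 0;0 0 0 1 0 0 0;0 0 0 15 0 0 0;0 0 0 50 0 0 0;0 0 0 90 0 0 0;0 0 0 130 0 0 0;0 0 0 165 0 0 0; 0 0 -30 185 0 0 0'|sed -n '2p;4p'
python3 -m creep '0 0 0 5 0 0 0;0 0 -5 5 0 0 0;0 0 -5 5 0 0 0;0 0 -5 5 0 0 0'
python3 - <<'E'
from h import *
im=get_image("wrist"); cv2.imwrite("pics/w8.png",cv2.resize(im[60:260,220:420],(600,600),interpolation=cv2.INTER_CUBIC))
E
```

```text
position: [0.5397, 0.1752, 0.2439]
ft_force: [0.9, 1.4, -0.8]
time: 23.1
position: [0.5392, 0.1649, 0.2438]
eef_rot: [-0.0, 0.728, 0.686, -0.001]
ft_force: [-0.6, -0.5, -0.3]
grip_width: 0.0855
finger_force: 0.0
```

View pics/w8.png

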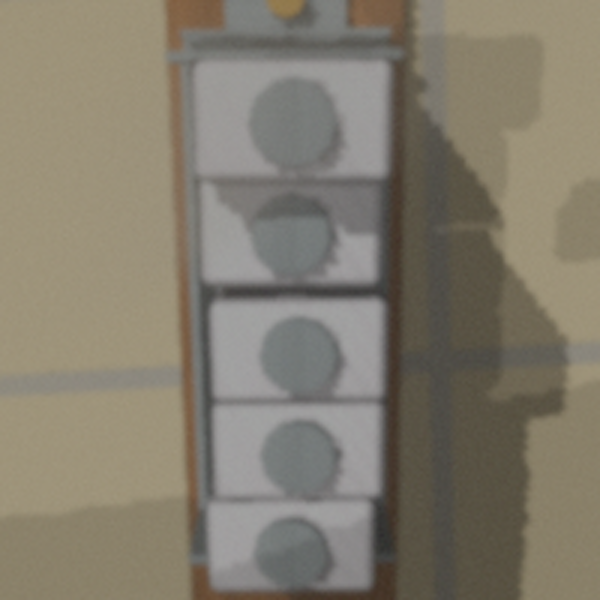

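All five tins stand upright in the tray, with the loose one (lid at 293,236 in the crop) right next to the tall one (293,124).

```bash
python3 - <<'E'
from h import *
r=lambda u,v,z: ray("wrist",(220+u/3,60+v/3),z).round(4)
t,l,s=r(293,124,.114),r(293,236,.096),r(301,356,.096); print(t,l,s,t-l,l-s)
if .0285<t[1]-l[1]<.0355: print(job_done())
E
```

```text
[0.5415 0.2308 0.114 ] [0.5396 0.2011 0.096 ] [0.5398 0.1679 0.096 ] [0.0019 0.0297 0.018 ] [-0.0002  0.0332  0.    ]
the job is handed in; nothing more can be done
None
```

I handed the job in at about 23 s on the robot clock: the loose tin is on the tray floor directly right of the tall tin (about 30 mm between centres), all five look upright in the last picture, and the arm is clear.

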